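Stack the sharpening stones and hold the sprung chest lid at its mark

ROBOT

A 6-joint arm with a two-finger parallel gripper is mounted at the origin on the work surface. World frame = base frame: x ahead of the robot, y to its left, z up, the work surface at z = 0. Lengths are in mm, angles in rad, forces in N, time in s.
With the tool pointing down it reaches from about 350 to 850 mm from the base axis. Payload 8.1 kg.
Tool frame: the origin (TCP) lies between the finger pads; the fingertips stand 11 mm ahead of it and the grasp point (between the pads) lies 8 mm behind it; z points along the fingers, y is the line along which they close (so a half turn about z gives the same grasp; the last joint's range is limited). The gripper opens to 85 mm and grips with 20 to 120 N. Pads are 22 mm wide; open, the fingers measure 114 mm over their backs; the gripper's body (76 mm by 85 mm) begins 54 mm behind the grasp point. The pads swing forward as they close: fully open they stand 13 mm farther back than shut.
Start: joints at [1.072, 0.13, 1.488, -0, 1.523, -0.085], TCP at [241.235, 549.374, 242.292] pointing down, gripper open.
Joint ranges: [-2.96, 2.96], [-0.89, 2.26], [0.02, 2.5], [-1.34, 4.48], [0, 2.73], [-2.66, 2.66]. Speed limits (rad/s): [2.39, 2.39, 2.79, 3.14, 3.14, 3.14].

INTERFACE

Orientations are given as a unit quaternion [w, x, y, z].
In Python, from rig import * gives the robot as it stands. The module is installed in compiled form; this text tells all that it offers.
- The arm moves only by the tool move_arm, never from a script. Its argument "series" is a list of rows, each an object with "dr": the turn, a rotation vector about the tool's x, y, z in units of 5 degrees (1.0 is 5 degrees), a list of three; "linear": the shift along the tool's x, y, z in m, a list of three; "gripper": the opening in per cent of the stroke, from 0 (shut) to 100 (fully open). In form: [{"dr": [wx, wy, wz], "linear": [tx, ty, tz], "gripper": gripper}, ...]. A call has 1 to 20 rows; each row is the pose to reach, as a shift and turn from the pose commanded when the call began, along the tool's axes at that moment; what a row does not reach only later rows make up. A row lasts 1/8 s, in which the tool goes at most 62.5 mm and 10.7 degrees, less where a joint would pass 70% of its speed; a pose out of reach is approached as far as the arm can. A call with a gripper value outside its range is refused whole. The fingers move at their own pace and stop on an object; "force" is the grip in N (left out, the last holds). Time passes only in rows, so rows that repeat a pose let the fingers close. It gives the time, the measured TCP pose, the force, the opening and the grip force at its end, in the units of the state.
- get_obs(): the state, without advancing time (a new reading comes with each control period).
- capture(name): name is "side" or "top"; returns (picture, depth): 384x512x3 uint8, red, green, blue; 384x512 float32, mm along the optical axis (not along the pixel's ray), 0 where there is no reading.
- camera_params(name): a dict with "fx", "fy", "cx", "cy" (pixels), "distortion" ([k1, k2, p1, p2, k3] as OpenCV has them; the pictures are not rectified), "origin" and "attitude" of the camera in the world. Camera axes: x right, y down, z forward; pixel columns grow to the right and rows downward; lengths in mm; the calibration is good to about 2 mm. A picture is of the moment at which its call begins. camera_params takes no time and is no camera call.
- sign_off(): hands the job in; it is judged then, once.
The state is a dict: "time": time; "q": joint angles; "dq": joint speeds; "joint_torque": joint torques, N m; "tool_pos": TCP position; "eef_rot": TCP orientation; "force": force on the tool from outside, world axes, zero at the start; "torque": the same for the moment, N m; "gripper_width": opening from 0.0 (shut) to 1.0 (fully open); "grasp_force": force on a finger pad.
Only numpy, scipy, OpenCV 4.12 (cv2) and the standard library are available. Lean on these libraries where they do the work, as an engineer would, in place of code of your own. Each camera call takes 0.05 s, during which the arm holds its last target. There are 200 camera calls.

TASK

The carver is about to put the sharpening stones away: on the thickest stone, left where it lies, stack first the middle one and then the thinnest, lengthwise together with their edges in line. Once the pile stands by itself, take the sprung lid of the stone chest by its knob, raise it until it is in line with the two pointer bars at its sides, and finish while still holding it steady there with the gripper, as it would snap shut. Leave the pointer bars as they are set and do not disturb the jar, the gouge or the mallet.

Things in the scene. Friction and masses are not known exactly. Their poses are not given: they have to be found in the camera images.
- thick_c (a point): grey sharpening stone, a flat bar 120 x 50 mm (long side along its x axis) and 28 mm thick, the thickest of three of one outline; the point is its centre, half-way up (14 mm above its underside). Loose, lying flat, about 370 g. Foot of the pile; it stays where it lies.
- middle_c (a point): grey sharpening stone, a flat bar 120 x 50 mm (long side along its x axis) and 22 mm thick; the point is its centre, half-way up (11 mm above its underside). Loose, lying flat, about 290 g. It goes on the thickest; its centre then is 25 mm above the thickest stone's centre.
- thin_c (a point): grey sharpening stone, a flat bar 120 x 50 mm (long side along its x axis) and 16 mm thick, the thinnest; the point is its centre, half-way up (8 mm above its underside). Loose, lying flat, about 210 g. It goes on the middle one; its centre then is 19 mm above the middle stone's centre.
- chest: fixed dark wooden chest, 170 mm deep (its x) x 180 mm wide (its y) x 90 mm high, walls 8 mm; origin at the centre of its underside, on the bench. Its front looks along its own -x, roughly to the robot; the lid's knob is at the front, the hinge along the top of the far side.
- hinge (a point): middle of the lid's hinge axis, 95 mm above the bench at the far top edge of the chest (85 mm along +x from the chest's centre); fixed; the axis runs along the chest's y.
- knob (a point): centre of the lid's knob: a brass barrel 24 mm in diameter and 28 mm long, its axis along the chest's y, so that it can be pinched by its two flat ends. It moves with the lid, 215 mm from the hinge axis in the lid's mid-plane, 45 mm in front of the lid's front edge (on a 12 mm wide neck); lid shut: 95 mm above the bench, with free space below and beside it.
- lid (a joint): angle of the lid about the hinge, rad: 0 shut (level), growing as the knob rises; at most 1.4. The lid is a 10 mm light wooden board, 170 x 180 mm. Its spring and weight always push it shut: an upward force of about 2 to 5 N at the knob lifts it, and it falls shut if let go.
- mark (a joint): angle of the two steel pointer bars about the same hinge axis, rad, on the same scale as the lid: the lid is at its mark when the two values are equal. Set anew each time between 0.45 and 0.75; the bars are stiff and do not follow the lid.
- mark_tip (a point): free end, at mid-height of the bar, of the pointer bar on the chest's +y side. A flat steel bar, 150 mm long, 12 mm high and 4 mm thick, runs from the hinge axis on either side of the lid, 5 mm clear of the lid's edge; both bars stand at the same angle, their ends up to 200 mm above the bench: keep the gripper above them on the way to the knob. The lid is at its mark when seen from the side its board lies along the bars.
- jar_c (a point): bystander: glass jar 60 mm in diameter and 80 mm high; the point is its centre.
- gouge: bystander: carving gouge with a dark wooden handle, about 210 mm long, lying on the bench beyond the stones.
- mallet: bystander: wooden mallet, head 55 x 90 x 55 mm with a 120 mm handle, lying on the bench to the left of the chest; origin under the head.
Mind the look-alikes: they are no part of the job. Leave any brown or red look-alike of the part that bears thick_c alone.

How it is judged (in metres and radians):
On the way, in this order (a step that is already met when the one before it is completed fails the run):
1. the middle stone lies squarely on the thickest, let go, the lid still shut (horizontal distance between middle_c and thick_c below 0.008 m and angle between the x axis of middle_c and the x axis of thick_c, either way round below 0.1 rad and z of middle_c in the frame of thick_c between 0.022 and 0.028 m and distance of thick_c from where it was at the start of the episode below 0.03 m and angle between thick_c's own z axis and vertical below 0.06 rad and contact force between the fingers and stone_middle below 0.1 N and linear speed of stone_middle below 0.02 m/s and value of joint lid below 0.08 rad), for 0.2 s.
2. the thinnest stone lies squarely on the middle one, let go, the lid still shut (all of step 1 and horizontal distance between thin_c and middle_c below 0.008 m and angle between the x axis of thin_c and the x axis of middle_c, either way round below 0.1 rad and z of thin_c in the frame of middle_c between 0.016 and 0.022 m and contact force between the fingers and stone_thin below 0.1 N and linear speed of stone_thin below 0.02 m/s), for 0.2 s.
At the end, for the whole second after the job is handed in: Stones piled thickest, middle, thinnest, each within 8 mm and 0.1 rad of the one below, let go and at rest, the thickest within 30 mm of its start; the lid still, within 0.07 rad of the pointer bars, held by the fingers (over 1 N), nothing else propping it (horizontal distance between middle_c and thick_c below 0.008 m and angle between the x axis of middle_c and the x axis of thick_c, either way round below 0.1 rad and z of middle_c in the frame of thick_c between 0.022 and 0.028 m and horizontal distance between thin_c and middle_c below 0.008 m and angle between the x axis of thin_c and the x axis of middle_c, either way round below 0.1 rad and z of thin_c in the frame of middle_c between 0.016 and 0.022 m and distance of thick_c from where it was at the start of the episode below 0.03 m and angle between thick_c's own z axis and vertical below 0.06 rad and contact force between the fingers and stone_thick below 0.1 N and linear speed of each of stone_thick, stone_middle, stone_thin below 0.02 m/s and contact force between the fingers and stone_middle below 0.1 N and contact force between the fingers and stone_thin below 0.1 N and angle between the x axis of knob and the x axis of mark_tip, either way round below 0.07 rad and value of joint lid above 0.35 rad and velocity of joint lid between -0.05 and 0.05 rad/s and contact force between the fingers and lid above 1 N and contact force between lid and stone_thick below 0.2 N and contact force between lid and stone_middle below 0.2 N and contact force between lid and stone_thin below 0.2 N and contact force between lid and jar below 0.2 N and contact force between lid and gouge below 0.2 N and contact force between lid and mallet below 0.2 N); the arm keeps its last pose, push and grip.
It fails at once if the pointer bars are pushed out of their setting (distance of mark_tip from where it was at the start of the episode above 0.008 m).
It fails at once if the jar is disturbed (moved over 30 mm) (distance of jar_c from where it was at the start of the episode above 0.03 m).
It fails at once if the gouge is disturbed (moved over 30 mm) (distance of gouge from where it was at the start of the episode above 0.03 m).
It fails at once if the mallet is disturbed (moved over 30 mm) (distance of mallet from where it was at the start of the episode above 0.03 m).
It fails at once if the jar is tipped (angle between jar_c's own z axis and vertical above 0.3 rad).
It also fails if it takes over 61 s, if anything falls off the work surface, if the arm or the gripper's body presses on something with over 40 N, if the wrist force passes 120 N, or if a joint passes its speed limit or range.

## Working session

There is one attempt and no reset: what is moved stays moved. The work goes in short steps, Python scripts to look and compute and a tool call to move; the robot and the scene stay as the last step left them, time stands still between calls to the robot, and variables do not carry over. Pictures are saved under pics/ and viewed, at most 10 in all, crops included, and the job is handed in when it is done.

Besides the shell and the picture viewer there is one more tool, called after "Request:" as name([rows], argument=value, ...), one row to a line, values as JSON. move_arm: Moves the arm, as the interface text tells. Its arguments: {"type":"object","properties":{"series":{"type":"array","items":{"type":"object","properties":{"dr":{"type":"array","items":{"type":"number"}},"linear":{"type":"array","items":{"type":"number"}},"gripper":{"type":"number"}}}},"force":{"type":"number"}},"required":["series"]}

```bash
mkdir -p pics
cat > h.py <<'E'
from rig import *
import numpy as np, cv2
from scipy.spatial.transform import Rotation as R
def cam(n):
    p=camera_params(n); K=np.array([[p['fx'],0,p['cx']],[0,p['fy'],p['cy']],[0,0,1.]])
    a=np.array(p['attitude'],float)
    Rm=a if a.shape==(3,3) else R.from_quat(a[[1,2,3,0]]).as_matrix()
    return K,np.array(p['distortion'],float),np.array(p['origin'],float),Rm
def cloud(n,depth):
    K,d,o,Rm=cam(n); h,w=depth.shape
    uv=np.stack(np.meshgrid(np.arange(w),np.arange(h)),-1).reshape(-1,1,2).astype(np.float64)
    r=cv2.undistortPoints(uv,K,d).reshape(h,w,2)
    P=np.dstack([r,np.ones((h,w))])*depth[...,None]
    return P@Rm.T+o
def ray(n,uv,z):
    K,d,o,Rm=cam(n)
    r=cv2.undistortPoints(np.array(uv,float).reshape(-1,1,2),K,d).reshape(-1,2)
    v=np.c_[r,np.ones(len(r))]@Rm.T
    return o+v*((z-o[2])/v[:,2])[:,None]
def proj(n,P):
    K,d,o,Rm=cam(n)
    return cv2.projectPoints(((np.array(P,float).reshape(-1,3)-o)@Rm).reshape(-1,1,3),np.zeros(3),np.zeros(3),K,d)[0].reshape(-1,2)
def grab(n,name=None):
    im,dp=capture(n)
    if name: cv2.imwrite('pics/'+name,im[...,::-1])
    return im,dp
E
python3 - <<'E'
from h import *
ims=[]
for n in('top','side'):
    im,dp=grab(n); np.savez(n+'0.npz',im=im,dp=dp); ims.append(im); K,d,o,Rm=cam(n); print(n,o.round(1),Rm.round(3).tolist(),K[0,0],d)
cv2.imwrite('pics/a_top.png',ims[0][...,::-1]);cv2.imwrite('pics/a_side.png',ims[1][...,::-1])
print(get_obs())
E
```

```text
top [ 385.2   40.  1237.4] [[0.01, -0.992, 0.127], [-1.0, -0.008, 0.012], [-0.01, -0.127, -0.992]] 387.6644137368519 [-0.08576687  0.          0.          0.          0.        ]
side [  33.8 -872.2  893.6] [[0.873, -0.303, 0.383], [-0.488, -0.531, 0.693], [-0.006, -0.791, -0.611]] 376.760287976926 [-0.12243197  0.          0.          0.          0.        ]
{'time': 0.1, 'q': array([ 1.07159666e+00,  1.31111281e-01,  1.48921407e+00, -9.75020735e-06,
        1.52299062e+00, -8.53645504e-02]), 'dq': array([-0.00085723, -0.00040378, -0.00233343,  0.00111843, -0.00018469,
       -0.00124208]), 'joint_torque': array([ 5.22422033e-04, -5.70948136e+01, -5.01945126e+01, -1.69192085e-04,
        8.00770096e-03,  1.12894227e-05]), 'tool_pos': array([241.00035576, 548.93258159, 241.31000374]), 'eef_rot': array([-2.43614740e-04,  2.05443884e-01,  9.78668518e-01, -8.26520051e-04]), 'force': array([0.34108775, 0.19364141, 0.76299791]), 'torque': array([-0.01280054, -0.02215262, -0.00489552]), 'grasp_force': 0.0, 'gripper_width': 0.9977369750771004}
```

View pics/a_top.png

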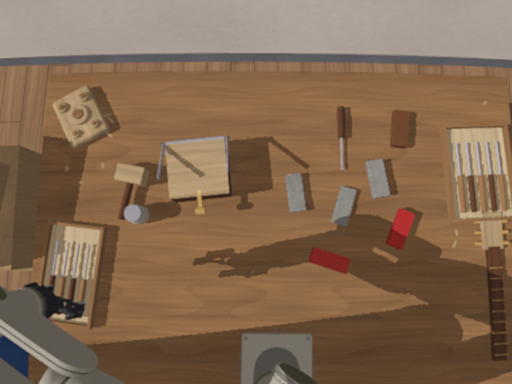

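View pics/a_side.png

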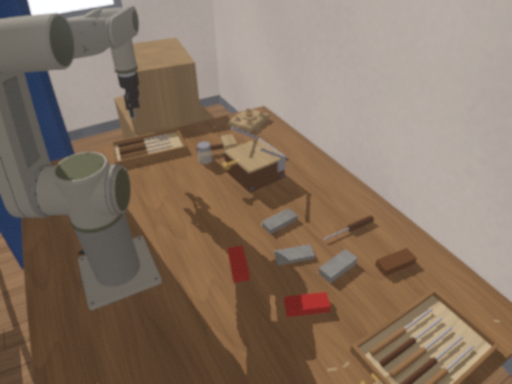

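The top view shows grey stones at px (296,192), (344,205) and (377,178). Possible look-alikes are the brown block at (400,128) and the red ones at (400,228) and (329,260). The chest is at (197,168) with its knob at (200,205), the jar at (136,213), the mallet at (130,180) and the gouge at (342,140). Only the grey blocks are stones, so I'll tell them apart by thickness.

```bash
cat >> h.py <<'E'
def stones(im,dp,n='top',box=(270,395,150,235)):
    """grey stones: top-face z from depth, minAreaRect of the top-face points in world xy"""
    P=cloud(n,dp); hsv=cv2.cvtColor(im,cv2.COLOR_RGB2HSV)
    m=((hsv[...,1]<70)&(hsv[...,2]>70)).astype(np.uint8)
    M=np.zeros_like(m);u0,u1,v0,v1=box;M[v0:v1,u0:u1]=m[v0:v1,u0:u1]
    c,l,s,ce=cv2.connectedComponentsWithStats(M)
    out=[]
    for i in range(1,c):
        if s[i,4]<250: continue
        z=P[...,2][l==i]; zt=np.percentile(z[z<120],70)
        cn=max(cv2.findContours((l==i).astype(np.uint8),cv2.RETR_EXTERNAL,cv2.CHAIN_APPROX_NONE)[0],key=len).reshape(-1,2)
        out.append((ce[i].round(1),s[i,4],zt,cn,np.percentile(z,[5,25,50,75,95]).round(1)))
    return out
def rect(n,cn,zt):
    W=ray(n,cn,zt)[:,:2].astype(np.float32)
    (c,(a,b),t)=cv2.minAreaRect(W)
    if a<b: t+=90;a,b=b,a
    return np.round(c,1),round(a,1),round(b,1),round((t+90)%180-90,1)
E
python3 - <<'E'
from h import *
f=np.load('top0.npz');im,dp=f['im'],f['dp']
for ce,a,zt,cn,pz in stones(im,dp): print(ce,a,round(zt,1),pz,rect('top',cn,zt))
g=np.load('side0.npz')
for ce,a,zt,cn,pz in stones(g['im'],g['dp'],'side',(255,365,200,290)): print('side',ce,a,pz)
P=cloud('top',dp)
print('bench',np.median(P[230:245,150:180,2]),np.median(P[160:180,310:330,2]))
for uv in [(200,205),(200,210),(200,196),(198,170),(170,190),(225,190),(175,143),(225,143),(162,160),(228,160)]: print(uv,P[uv[1],uv[0]].round(1))
big=cv2.resize(im[120:240,110:400],None,fx=2.7,fy=2.7,interpolation=cv2.INTER_CUBIC)
cv2.imwrite('pics/b.png',big[...,::-1])
s=cv2.resize(g['im'][120:210,190:300],None,fx=6,fy=6,interpolation=cv2.INTER_CUBIC)
cv2.imwrite('pics/c.png',s[...,::-1])
E
```

```text
[377.3 178.2] 692 29.5 [ 5.7 25.7 28.2 29.8 32.5] (array([ 593.5, -316.5]), 121.9, 58.9, 9.9)
[295.2 192.5] 638 23.7 [ 9.  20.4 22.4 24.  26.5] (array([546.8, -56.1]), 121.3, 54.2, 7.2)
[343.5 205.4] 646 17.4 [ 1.4 14.  16.1 17.8 20.4] (array([ 506.8, -209.5]), 122.7, 54.0, -16.3)
side [279.3 220.5] 490 [ 3.6 16.8 20.4 21.9 24. ]
side [293.7 254.3] 577 [ 2.8 12.3 14.1 15.4 17.3]
side [337.4 265.4] 695 [ 0.2 19.6 26.6 28.3 30.2]
bench 0.8515885887468357 0.5942027794047817
(200, 205) [495.5 230.9 103.6]
(200, 210) [480.5 230.1 105.7]
(200, 196) [522.9 232.6  98.2]
(198, 170) [600.5 240.2 102.5]
(170, 190) [540.1 323.4  98.3]
(225, 190) [541.2 158.3  99.9]
(175, 143) [683.4 313.3 101.8]
(225, 143) [685.  161.7  97.8]
(162, 160) [651.9 377.6   3.5]
(228, 160) [647.7 158.3  27.9]
```

View pics/b.png

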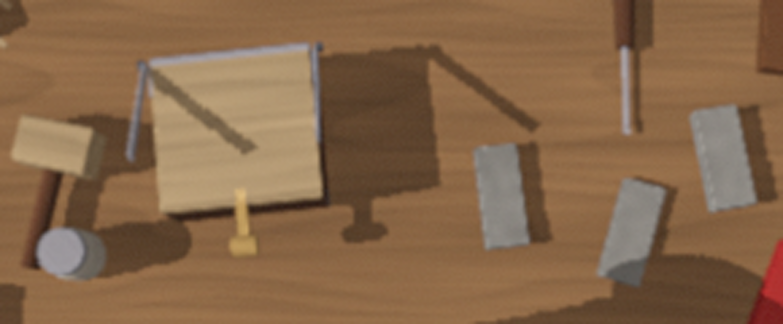

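View pics/c.png

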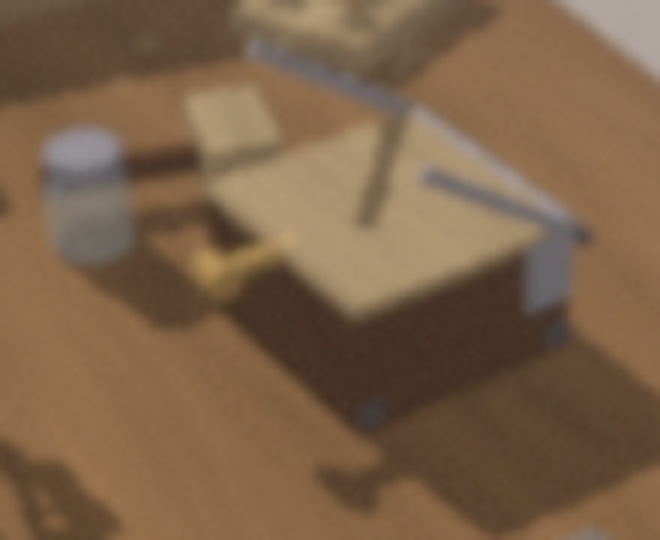

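Stone tops sit at about z=28 at px (377,178), which is the thickest, z=22 at (295,192), the middle, and z=16 at (343,205), the thinnest. Crop b shows the +y bar from crop px (148,62) to its tip at (130,158). In crop c the bar tips are at (250,45) and (428,178). I'll refine the stone poses and get the chest and mark angles.

```bash
cat >> h.py <<'E'
def topface(n,im,dp,c,zt,r=75,tol=5):
    """centre/yaw of the grey top face at height zt near c, from pixels cast on plane zt"""
    P=cloud(n,cv2.medianBlur(dp,3)); hsv=cv2.cvtColor(im,cv2.COLOR_RGB2HSV)
    m=(hsv[...,1]<75)&(hsv[...,2]>60)&(np.abs(P[...,2]-zt)<tol)&(np.hypot(P[...,0]-c[0],P[...,1]-c[1])<r)
    v,u=np.nonzero(m); W=ray(n,np.c_[u,v],zt)[:,:2]
    mu=W.mean(0); w,V=np.linalg.eigh(np.cov((W-mu).T)); d=V[:,1]*np.sign(V[0,1])
    return mu.round(1),round(np.degrees(np.arctan2(d[1],d[0])),1),np.sqrt(12*w[::-1]).round(1)
E
python3 - <<'E'
from h import *
F={n:np.load(n+'0.npz') for n in('top','side')}
for nm,c,zt in(('thick',(593,-318),28),('mid',(547,-56),22),('thin',(507,-210),16)):
    for n in F: print(nm,n,*topface(n,F[n]['im'],F[n]['dp'],c,zt))
im,dp=F['top']['im'],F['top']['dp']
b=lambda u,v:(u/2.7+110,v/2.7+120)
s=lambda u,v:(u/6+190,v/6+120)
L=ray('top',[b(162,212),b(322,203),b(313,50),b(150,66)],100); print('lid corners',L[:,:2].round(1).tolist())
kn=ray('top',[b(243,243)],105)[0]; print('knob',kn.round(1))
e=(L[1]-L[0]+L[2]-L[3])[:2]; cy=-e/np.linalg.norm(e); f=(L[3]-L[0]+L[2]-L[1])[:2]; f/=np.linalg.norm(f)
print('yaw from y edges',np.degrees(np.arctan2(-cy[0],cy[1])),'from x',np.degrees(np.arctan2(f[1],f[0])))
K,d,o,Rm=cam('side')
def onplane(n,uv,p,nrm):
    K,d,o,Rm=cam(n); r=cv2.undistortPoints(np.array(uv,float).reshape(-1,1,2),K,d).reshape(-1,2)
    v=np.c_[r,np.ones(len(r))]@Rm.T; return o+v*(((p-o)@nrm)/(v@nrm))[:,None]
yaw=np.arctan2(f[1],f[0]); X=np.array([np.cos(yaw),np.sin(yaw),0]);Y=np.array([-X[1],X[0],0])
C=np.r_[L[:,:2].mean(0),0]
for sg,tip,hg in((1,s(250,45),s(410,108)),(-1,s(428,178),s(585,238))):
    Q=onplane('side',[tip,hg],C+Y*97*sg,Y); q=Q-C
    a=np.c_[q@X,q[:,2]]; print(sg,Q.round(1).tolist(),a.round(1).tolist(),'ang hingepx',np.arctan2(a[0,1]-a[1,1],a[1,0]-a[0,0]),'ang nominal',np.arctan2(a[0,1]-95,85-a[0,0]),np.hypot(a[0,1]-95,85-a[0,0]))
Q=onplane('top',[b(130,158)],C+Y*97,Y);print('top +tip',Q.round(1))
print('tip depth',cloud('top',dp)[174:182,155:162,2].max())
E
```

```text
thick top [ 594.7 -319.9] 10.8 [116.6  52.1]
thick side [ 590.9 -322.5] 10.1 [121.5  48.5]
mid top [547.8 -56.6] 7.1 [119.7  50.3]
mid side [543.5 -58.3] 7.5 [120.6  52.4]
thin top [ 507.1 -210.1] -16.1 [120.4  47.9]
thin side [ 503.  -212.7] -16.0 [119.4  52.1]
lid corners [[514.3, 321.9], [525.8, 145.3], [698.4, 159.0], [679.3, 342.5]]
knob [480.6 230.2 105. ]
yaw from y edges 4.851322838711601 from x 5.808438917402001
1 [[559.6, 335.1, 184.9], [684.0, 347.8, 95.2]] [[-35.2, 184.9], [89.8, 95.2]] ang hingepx 0.6220073117822247 ang nominal 0.6417472018495252 150.1128680467597
-1 [[586.2, 142.8, 177.9], [708.1, 155.2, 88.2]] [[-28.3, 177.9], [94.3, 88.2]] ang hingepx 0.631649789151378 ang nominal 0.6317646467577986 140.34095437335066
top +tip [[559.4 335.1 189.6]]
tip depth 187.57560182147768
```

```bash
cat > go.py <<'E'
import sys
from h import *
def go(x,y,z,yaw):
    o=get_obs(); q=o['eef_rot']; Rt=R.from_quat(q[[1,2,3,0]])
    a=np.radians(yaw+90); ty=np.array([np.cos(a),np.sin(a),0])
    best=None
    for s in(1,-1):
        Y=ty*s; Z=np.array([0,0,-1.]); X=np.cross(Y,Z)
        rv=(Rt.inv()*R.from_matrix(np.c_[X,Y,Z])).as_rotvec(degrees=True)/5
        if best is None or np.linalg.norm(rv)<np.linalg.norm(best): best=rv
    p=np.array(o['tool_pos'])
    print('t',o['time'],'pos',p.round(1),'linear',(Rt.inv().apply(np.array([x,y,z])-p)/1000).round(4).tolist(),'dr',best.round(2).tolist(),'q6',o['q'][5].round(2))
    for n,v in(('wx',[1,0,0]),('wy',[0,1,0])): print(n,'+1mm ->',Rt.inv().apply(v).round(3).tolist())
go(*map(float,sys.argv[1:]))
E
python3 go.py 545.7 -57.5 110 7.3
```

```text
t 0.1 pos [241.  548.9 241.3] linear [-0.5229, -0.4325, 0.132] dr [-0.02, -0.01, -6.2] q6 -0.09
wx +1mm -> [-0.916, 0.402, -0.001]
wy +1mm -> [0.402, 0.916, -0.002]
```

Request:
move_arm([
  {"dr": [0, 0, -6.2], "linear": [-0.523, -0.4325, 0.03], "gripper": 100},
  {"dr": [0, 0, -6.2], "linear": [-0.523, -0.4325, 0.03], "gripper": 100},
  {"dr": [0, 0, -6.2], "linear": [-0.523, -0.4325, 0.03], "gripper": 100},
  {"dr": [0, 0, -6.2], "linear": [-0.523, -0.4325, 0.03], "gripper": 100},
  {"dr": [0, 0, -6.2], "linear": [-0.523, -0.4325, 0.03], "gripper": 100},
  {"dr": [0, 0, -6.2], "linear": [-0.523, -0.4325, 0.03], "gripper": 100},
  {"dr": [0, 0, -6.2], "linear": [-0.523, -0.4325, 0.03], "gripper": 100},
  {"dr": [0, 0, -6.2], "linear": [-0.523, -0.4325, 0.03], "gripper": 100},
  {"dr": [0, 0, -6.2], "linear": [-0.523, -0.4325, 0.03], "gripper": 100},
  {"dr": [0, 0, -6.2], "linear": [-0.523, -0.4325, 0.03], "gripper": 100},
  {"dr": [0, 0, -6.2], "linear": [-0.523, -0.4325, 0.13], "gripper": 100},
  {"dr": [0, 0, -6.2], "linear": [-0.523, -0.4325, 0.13], "gripper": 100},
  {"dr": [0, 0, -6.2], "linear": [-0.523, -0.4325, 0.13], "gripper": 100},
  {"dr": [0, 0, -6.2], "linear": [-0.523, -0.4325, 0.13], "gripper": 100},
  {"dr": [0, 0, -6.2], "linear": [-0.523, -0.4325, 0.13], "gripper": 100},
])

```text
time: 1.98
tool_pos: [547.6, -56.3, 114.7]
eef_rot: [0.002, -0.064, 0.998, -0.0]
force: [0.3, 0.1, 0.6]
gripper_width: 1.005
grasp_force: 0.0
```

```bash
python3 go.py 545.7 -57.5 11 7.3
```

```text
t 1.975 pos [547.6 -56.3 114.7] linear [0.0024, -0.0008, 0.1037] dr [-0.01, 0.04, 0.01] q6 -1.89
wx +1mm -> [-0.992, -0.128, 0.004]
wy +1mm -> [-0.128, 0.992, -0.001]
```

Request:
move_arm([
  {"dr": [0, 0, 0], "linear": [0, 0, 0.06], "gripper": 100},
  {"dr": [0, 0, 0], "linear": [0, 0, 0.099], "gripper": 100},
  {"dr": [0, 0, 0], "linear": [0, 0, 0.099], "gripper": 100},
  {"dr": [0, 0, 0], "linear": [0, 0, 0.099], "gripper": 100},
  {"dr": [0, 0, 0], "linear": [0, 0, 0.099], "gripper": 40},
  {"dr": [0, 0, 0], "linear": [0, 0, 0.099], "gripper": 40},
  {"dr": [0, 0, 0], "linear": [0, 0, 0.099], "gripper": 40},
  {"dr": [0, 0, 0], "linear": [0, 0, 0.099], "gripper": 40},
  {"dr": [0, 0, 0], "linear": [0, 0, 0.099], "gripper": 40},
  {"dr": [0, 0, 0], "linear": [0, 0, 0.099], "gripper": 40},
], force=50)

```text
time: 3.22
tool_pos: [547.7, -57.2, 15.4]
eef_rot: [0.001, -0.064, 0.998, -0.0]
force: [-2.0, 0.1, 7.7]
gripper_width: 0.575
grasp_force: 52.4
```

Request:
move_arm([
  {"dr": [0, 0, 0], "linear": [0, 0, -0.03], "gripper": 40},
  {"dr": [0, 0, 0], "linear": [0, 0, -0.08], "gripper": 40},
  {"dr": [0, 0, 0], "linear": [0, 0, -0.08], "gripper": 40},
  {"dr": [0, 0, 0], "linear": [0, 0, -0.08], "gripper": 40},
  {"dr": [0, 0, 0], "linear": [0, 0, -0.08], "gripper": 40},
])

```text
time: 3.85
tool_pos: [544.7, -56.7, 91.4]
eef_rot: [-0.002, -0.064, 0.998, 0.0]
force: [-1.1, 0.1, -3.9]
gripper_width: 0.573
grasp_force: 53.8
```

```bash
python3 go.py 592.8 -321.2 92 10.5
python3 - <<'E'
from h import *
im,dp=grab('side'); np.savez('side1.npz',im=im,dp=dp)
o=get_obs(); print(o['force'],o['gripper_width'],o['grasp_force'])
x,y,z=o['tool_pos']; u,v=proj('side',[[x,y,z]])[0].astype(int); print(u,v)
c=im[v-60:v+40,u-60:u+60]; cv2.imwrite('pics/d.png',cv2.resize(c,None,fx=5,fy=5,interpolation=cv2.INTER_CUBIC)[...,::-1])
E
```

```text
t 3.85 pos [544.7 -56.7  91.4] linear [-0.0142, -0.2685, -0.0009] dr [0.01, -0.04, -0.64] q6 -1.9
wx +1mm -> [-0.992, -0.127, -0.003]
wy +1mm -> [-0.127, 0.992, 0.001]
[-0.47997322 -0.68067169 -2.2585272 ] 0.568948085011895 53.79956245422363
279 202
```

View pics/d.png

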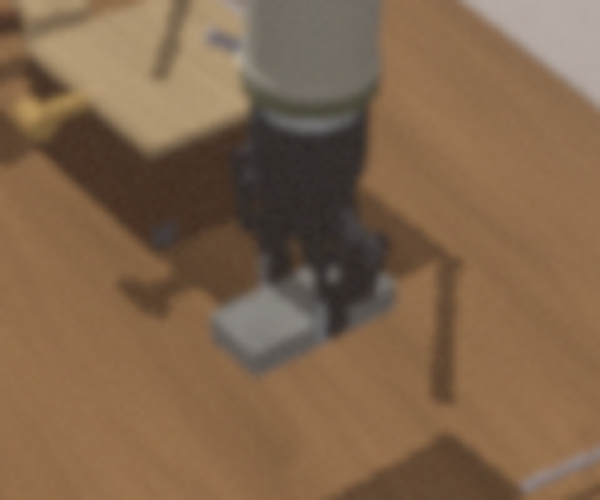

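The stone is held level with the fingers near the middle: the near corner is at (255,375), the far end at (395,290) and the finger at (335,330). I'll measure how far along the stone the grip sits.

```bash
cat >> h.py <<'E'
def held(n,im,dp,tcp,yaw,zt,tol=6,r=90):
    P=cloud(n,dp); hsv=cv2.cvtColor(im,cv2.COLOR_RGB2HSV)
    m=(hsv[...,1]<75)&(hsv[...,2]>90)&(np.abs(P[...,2]-zt)<tol)&(np.hypot(P[...,0]-tcp[0],P[...,1]-tcp[1])<r)
    v,u=np.nonzero(m); d=ray(n,np.c_[u,v],zt)[:,:2]-tcp[:2]
    a=np.radians(yaw); s=d@[np.cos(a),np.sin(a)]; t=d@[-np.sin(a),np.cos(a)]
    k=np.abs(t)<20
    return len(s),np.percentile(s[k],[1,3,97,99]).round(1),np.percentile(t,[2,98]).round(1),np.median(P[m][:,2])
E
python3 - <<'E'
from h import *
o=get_obs();f=np.load('side1.npz')
print(held('side',f['im'],f['dp'],o['tool_pos'],7.3,98))
im,dp=grab('top'); print(held('top',im,dp,o['tool_pos'],7.3,98))
E
```

```text
(231, array([-64.5, -62.9,  31. ,  54.2]), array([-27.4,  24.3]), np.float64(97.27788471694271))
(222, array([-59.3, -58.3, -18.1, -14.6]), array([-23.7,  24. ]), np.float64(98.90993340309569))
```

```bash
python3 go.py 594.8 -320.8 92 10.5
```

```text
t 3.95 pos [544.9 -56.7  91.6] linear [-0.0159, -0.2683, -0.0007] dr [0.01, -0.03, -0.64] q6 -1.9
wx +1mm -> [-0.992, -0.127, -0.003]
wy +1mm -> [-0.127, 0.992, 0.001]
```

Request:
move_arm([
  {"dr": [0, 0, -0.64], "linear": [-0.008, -0.134, 0], "gripper": 40},
  {"dr": [0, 0, -0.64], "linear": [-0.016, -0.2, 0], "gripper": 40},
  {"dr": [0, 0, -0.64], "linear": [-0.016, -0.24, 0], "gripper": 40},
  {"dr": [0, 0, -0.64], "linear": [-0.016, -0.268, 0], "gripper": 40},
  {"dr": [0, 0, -0.64], "linear": [-0.016, -0.268, 0], "gripper": 40},
  {"dr": [0, 0, -0.64], "linear": [-0.016, -0.268, 0], "gripper": 40},
  {"dr": [0, 0, -0.64], "linear": [-0.016, -0.268, 0], "gripper": 40},
  {"dr": [0, 0, -0.64], "linear": [-0.016, -0.268, 0], "gripper": 40},
  {"dr": [0, 0, -0.64], "linear": [-0.016, -0.268, 0], "gripper": 40},
  {"dr": [0, 0, -0.64], "linear": [-0.016, -0.268, 0], "gripper": 40},
  {"dr": [0, 0, -0.64], "linear": [-0.016, -0.268, 0], "gripper": 40},
])

```text
time: 5.32
tool_pos: [596.2, -320.5, 93.4]
eef_rot: [0.0, -0.092, 0.996, -0.0]
force: [0.7, 0.2, -3.2]
gripper_width: 0.57
grasp_force: 54.0
```

```bash
python3 go.py 594.8 -320.8 44 10.5
python3 - <<'E'
from h import *
o=get_obs();print(o['tool_pos'],o['force'])
for n in('top','side'):
    im,dp=grab(n); print(held(n,im,dp,o['tool_pos'],10.5,o['tool_pos'][2]+6.6), topface(n,im,dp,(593,-320),28))
E
```

```text
t 5.325 pos [ 596.2 -320.5   93.4] linear [0.0014, -0.0, 0.0494] dr [-0.0, 0.0, 0.0] q6 -2.32
wx +1mm -> [-0.983, -0.182, 0.0]
wy +1mm -> [-0.182, 0.983, -0.0]
[ 596.16035002 -320.52179358   93.44111553] [ 0.65245799  0.18476971 -3.19762561]
(180, array([-57. , -54.7,  57.8,  58.6]), array([-21.4,  27. ]), np.float64(100.10066429127471)) (array([ 611.4, -297.2]), np.float64(7.6), array([99.6, 17.5]))
(354, array([-63.5, -62. ,  18.1,  24.8]), array([-25.8,  23.8]), np.float64(98.11681846982032)) (array([ 584.2, -329. ]), np.float64(1.4), array([121.4,  40.9]))
```

Request:
move_arm([
  {"dr": [0, 0, 0], "linear": [0.001, 0, 0.025], "gripper": 40},
  {"dr": [0, 0, 0], "linear": [0.001, 0, 0.04], "gripper": 40},
  {"dr": [0, 0, 0], "linear": [0.001, 0, 0.045], "gripper": 40},
  {"dr": [0, 0, 0], "linear": [0.001, 0, 0.048], "gripper": 40},
  {"dr": [0, 0, 0], "linear": [0.001, 0, 0.049], "gripper": 40},
  {"dr": [0, 0, 0], "linear": [0.001, 0, 0.049], "gripper": 40},
  {"dr": [0, 0, 0], "linear": [0.001, 0, 0.049], "gripper": 40},
  {"dr": [0, 0, 0], "linear": [0.001, 0, 0.049], "gripper": 40},
])

```text
time: 6.42
tool_pos: [595.3, -321.0, 44.6]
eef_rot: [0.0, -0.091, 0.996, -0.0]
force: [0.3, -0.6, -3.0]
gripper_width: 0.571
grasp_force: 53.9
```

Request:
move_arm([
  {"dr": [0, 0, 0], "linear": [0, 0, 0.001], "gripper": 40},
  {"dr": [0, 0, 0], "linear": [0, 0, 0.0015], "gripper": 40},
  {"dr": [0, 0, 0], "linear": [0, 0, 0.0015], "gripper": 40},
  {"dr": [0, 0, 0], "linear": [0, 0, 0.0015], "gripper": 40},
])

```text
time: 6.92
tool_pos: [595.3, -321.1, 43.5]
eef_rot: [0.0, -0.091, 0.996, -0.0]
force: [-3.4, 2.3, 6.7]
gripper_width: 0.571
grasp_force: 54.9
```

Request:
move_arm([
  {"dr": [0, 0, 0], "linear": [0, 0, 0], "gripper": 70},
  {"dr": [0, 0, 0], "linear": [0, 0, 0], "gripper": 80},
  {"dr": [0, 0, 0], "linear": [0, 0, 0], "gripper": 100},
  {"dr": [0, 0, 0], "linear": [0, 0, 0], "gripper": 100},
  {"dr": [0, 0, 0], "linear": [0, 0, 0], "gripper": 100},
  {"dr": [0, 0, 0], "linear": [0, 0, -0.02], "gripper": 100},
  {"dr": [0, 0, 0], "linear": [0, 0, -0.06], "gripper": 100},
  {"dr": [0, 0, 0], "linear": [0, 0, -0.08], "gripper": 100},
  {"dr": [0, 0, 0], "linear": [0, 0, -0.08], "gripper": 100},
])

```text
time: 8.05
tool_pos: [596.7, -321.9, 126.2]
eef_rot: [0.002, -0.091, 0.996, -0.002]
force: [-0.9, -0.4, -0.7]
gripper_width: 0.999
grasp_force: 0.0
```

```bash
python3 go.py 506 -211.4 110 -16
```

```text
t 8.05 pos [ 596.7 -321.9  126.2] linear [0.0691, 0.1253, 0.0154] dr [-0.03, 0.05, 5.3] q6 -2.32
wx +1mm -> [-0.983, -0.182, 0.005]
wy +1mm -> [-0.182, 0.983, -0.003]
```

Request:
move_arm([
  {"dr": [0, 0, 5.3], "linear": [0.069, 0.125, 0.015], "gripper": 100},
  {"dr": [0, 0, 5.3], "linear": [0.069, 0.125, 0.015], "gripper": 100},
  {"dr": [0, 0, 5.3], "linear": [0.069, 0.125, 0.015], "gripper": 100},
  {"dr": [0, 0, 5.3], "linear": [0.069, 0.125, 0.015], "gripper": 100},
  {"dr": [0, 0, 5.3], "linear": [0.069, 0.125, 0.015], "gripper": 100},
  {"dr": [0, 0, 5.3], "linear": [0.069, 0.125, 0.015], "gripper": 100},
  {"dr": [0, 0, 5.3], "linear": [0.069, 0.125, 0.015], "gripper": 100},
])

```text
time: 8.93
tool_pos: [504.9, -211.2, 107.8]
eef_rot: [0.0, 0.139, 0.99, -0.0]
force: [-0.1, 0.0, -0.5]
gripper_width: 0.998
grasp_force: 0.0
```

```bash
python3 go.py 506 -211.4 15 -16
python3 - <<'E'
from h import *
ims=[]
for n in('top','side'):
    im,dp=grab(n); print(n,topface(n,im,dp,(593,-320),50))
    u,v=proj(n,[[593,-320,50]])[0].astype(int); ims.append(cv2.resize(im[v-32:v+32,u-32:u+32],(400,400),interpolation=cv2.INTER_CUBIC))
cv2.imwrite('pics/e.png',np.hstack(ims)[...,::-1])
E
```

```text
t 8.925 pos [ 504.9 -211.2  107.8] linear [-0.001, 0.0001, 0.0928] dr [-0.0, 0.0, -0.0] q6 -1.78
wx +1mm -> [-0.961, 0.276, 0.0]
wy +1mm -> [0.276, 0.961, -0.0]Traceback (most recent call last):
  File "<stdin>", line 4, in <module>
  File "h.py", line 49, in topface
    v,u=np.nonzero(m); W=ray(n,np.c_[u,v],zt)[:,:2]
                         ~~~^^^^^^^^^^^^^^^^^
  File "h.py", line 17, in ray
    r=cv2.undistortPoints(np.array(uv,float).reshape(-1,1,2),K,d).reshape(-1,2)
      ~~~~~~~~~~~~~~~~~~~^^^^^^^^^^^^^^^^^^^^^^^^^^^^^^^^^^^^^^^^
cv2.error: OpenCV(4.12.0) /io/opencv/modules/calib3d/src/undistort.dispatch.cpp:347: error: (-215:Assertion failed) CV_IS_MAT(_src) && CV_IS_MAT(_dst) && (_src->rows == 1 || _src->cols == 1) && (_dst->rows == 1 || _dst->cols == 1) && _src->cols + _src->rows - 1 == _dst->rows + _dst->cols - 1 && (CV_MAT_TYPE(_src->type) == CV_32FC2 || CV_MAT_TYPE(_src->type) == CV_64FC2) && (CV_MAT_TYPE(_dst->type) == CV_32FC2 || CV_MAT_TYPE(_dst->type) == CV_64FC2) in function 'cvUndistortPointsInternal'
```

Probably the arm blocks the top view, so I'll skip the empty view and save the crops first.

Run:
```python
from h import *
ims=[]
for n in('top','side'):
    im,dp=grab(n); u,v=proj(n,[[593,-320,50]])[0].astype(int); ims.append(cv2.resize(im[v-32:v+32,u-32:u+32],(400,400),interpolation=cv2.INTER_CUBIC))
    try: print(n,topface(n,im,dp,(593,-320),50))
    except Exception: print(n,'none',u,v,im[v,u],cloud(n,dp)[v,u])
cv2.imwrite('pics/e.png',np.hstack(ims)[...,::-1])
```

```text
top none 380 177 [170 163 149] [ 512.87268657 -180.41829135  508.6346974 ]
side (array([ 590.7, -323. ]), np.float64(11.0), array([120.4,  48.6]))
```

View pics/e.png

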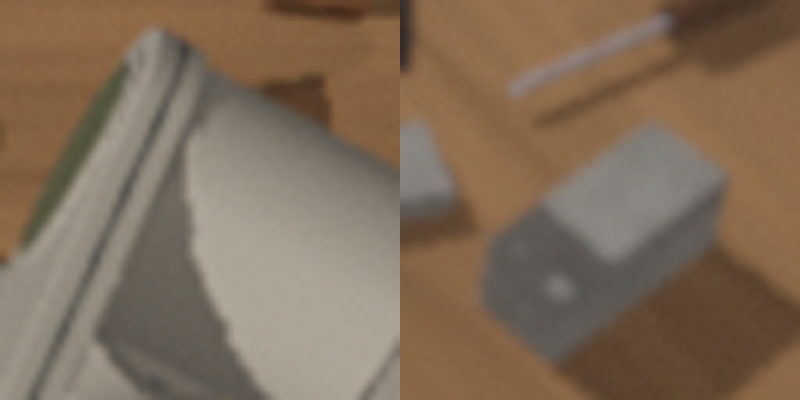

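The middle stone sits flush on the thickest in the side half (centre about (630,200)). The side view gives (590.7,-323.0) against (590.9,-322.5) for the thickest. Next I grasp the thin stone.

Request:
move_arm([
  {"dr": [0, 0, 0], "linear": [0, 0, 0.06], "gripper": 100},
  {"dr": [0, 0, 0], "linear": [0, 0, 0.092], "gripper": 100},
  {"dr": [0, 0, 0], "linear": [0, 0, 0.092], "gripper": 100},
  {"dr": [0, 0, 0], "linear": [0, 0, 0.092], "gripper": 100},
  {"dr": [0, 0, 0], "linear": [0, 0, 0.092], "gripper": 100},
  {"dr": [0, 0, 0], "linear": [0, 0, 0.092], "gripper": 40},
  {"dr": [0, 0, 0], "linear": [0, 0, 0.092], "gripper": 40},
  {"dr": [0, 0, 0], "linear": [0, 0, 0.092], "gripper": 40},
  {"dr": [0, 0, 0], "linear": [0, 0, 0.092], "gripper": 40},
  {"dr": [0, 0, 0], "linear": [0, 0, 0.092], "gripper": 40},
  {"dr": [0, 0, 0], "linear": [0, 0, 0.092], "gripper": 40},
])

```text
time: 10.45
tool_pos: [505.1, -210.9, 16.9]
eef_rot: [0.001, 0.139, 0.99, -0.0]
force: [-1.5, 0.7, 6.7]
gripper_width: 0.566
grasp_force: 52.1
```

Request:
move_arm([
  {"dr": [0, 0, 0], "linear": [0, 0, -0.03], "gripper": 40},
  {"dr": [0, 0, 0], "linear": [0, 0, -0.08], "gripper": 40},
  {"dr": [0, 0, 0], "linear": [0, 0, -0.1], "gripper": 40},
  {"dr": [0, 0, 0], "linear": [0, 0, -0.1], "gripper": 40},
  {"dr": [0, 0, 0], "linear": [0, 0, -0.1], "gripper": 40},
  {"dr": [0, 0, 0], "linear": [0, 0, -0.1], "gripper": 40},
])

```text
time: 11.2
tool_pos: [503.3, -210.0, 113.8]
eef_rot: [-0.002, 0.139, 0.99, 0.001]
force: [0.1, 1.4, -2.3]
gripper_width: 0.569
grasp_force: 52.7
```

```bash
python3 go.py 593.5 -321.2 117 10.5
python3 - <<'E'
from h import *
o=get_obs();print(o['tool_pos'],o['force'],o['grasp_force'])
for n in('top','side'):
    im,dp=grab(n); print(held(n,im,dp,o['tool_pos'],-16,o['tool_pos'][2]-.9))
E
```

```text
t 11.2 pos [ 503.3 -210.   113.8] linear [-0.1173, -0.0821, -0.0036] dr [0.02, -0.03, -5.3] q6 -1.78
wx +1mm -> [-0.961, 0.276, -0.003]
wy +1mm -> [0.276, 0.961, 0.002]
[ 503.32676795 -209.95385504  113.82041281] [ 0.11818292  1.35756767 -2.29087071] 52.70107805728912
(55, array([-53.8, -53.1,  60.4,  60.6]), array([-23.4,  28.4]), np.float64(113.17886777073863))
(358, array([-60.2, -58.7,  57.8,  59.3]), array([-30.5,  23.6]), np.float64(112.13488898144078))
```

```bash
python3 go.py 592.3 -321.5 115 10.7
```

```text
t 11.3 pos [ 503.7 -210.1  114.3] linear [-0.1159, -0.0826, -0.001] dr [0.01, -0.03, -5.34] q6 -1.78
wx +1mm -> [-0.961, 0.276, -0.002]
wy +1mm -> [0.276, 0.961, 0.001]
```

Request:
move_arm([
  {"dr": [0, 0, -2], "linear": [-0.04, -0.028, 0], "gripper": 40},
  {"dr": [0, 0, -4], "linear": [-0.08, -0.056, 0], "gripper": 40},
  {"dr": [0, 0, -5], "linear": [-0.1, -0.07, 0], "gripper": 40},
  {"dr": [0, 0, -5.34], "linear": [-0.116, -0.0825, 0], "gripper": 40},
  {"dr": [0, 0, -5.34], "linear": [-0.116, -0.0825, 0], "gripper": 40},
  {"dr": [0, 0, -5.34], "linear": [-0.116, -0.0825, 0], "gripper": 40},
  {"dr": [0, 0, -5.34], "linear": [-0.116, -0.0825, 0], "gripper": 40},
  {"dr": [0, 0, -5.34], "linear": [-0.116, -0.0825, 0], "gripper": 40},
  {"dr": [0, 0, -5.34], "linear": [-0.116, -0.0825, 0], "gripper": 40},
  {"dr": [0, 0, -5.34], "linear": [-0.116, -0.0825, 0], "gripper": 40},
  {"dr": [0, 0, -5.34], "linear": [-0.116, -0.0825, 0], "gripper": 40},
])

```text
time: 12.68
tool_pos: [593.2, -321.8, 115.9]
eef_rot: [0.0, -0.093, 0.996, -0.0]
force: [1.0, -0.7, -0.9]
gripper_width: 0.567
grasp_force: 52.7
```

```bash
python3 go.py 592.3 -321.5 68.5 10.7
python3 - <<'E'
from h import *
o=get_obs();print(o['force'])
for n in('side',):
    im,dp=grab(n); print(held(n,im,dp,o['tool_pos'],10.7,o['tool_pos'][2]-.9)); print(topface(n,im,dp,o['tool_pos'],o['tool_pos'][2]-.9))
E
```

```text
t 12.675 pos [ 593.2 -321.8  115.9] linear [0.0009, 0.0005, 0.0474] dr [-0.0, 0.0, -0.0] q6 -2.33
wx +1mm -> [-0.983, -0.186, 0.0]
wy +1mm -> [-0.186, 0.983, -0.0]
[ 0.97302323 -0.74387421 -0.87586729]
(372, array([-61.6, -60.1,  22.9,  27.9]), array([-27.9,  23.9]), np.float64(113.16820670660582))
(array([ 572.6, -323.7]), np.float64(25.9), array([87.1, 50.5]))
```

Request:
move_arm([
  {"dr": [0, 0, 0], "linear": [0, 0, 0.025], "gripper": 40},
  {"dr": [0, 0, 0], "linear": [0, 0, 0.04], "gripper": 40},
  {"dr": [0, 0, 0], "linear": [0, 0, 0.045], "gripper": 40},
  {"dr": [0, 0, 0], "linear": [0, 0, 0.047], "gripper": 40},
  {"dr": [0, 0, 0], "linear": [0, 0, 0.047], "gripper": 40},
  {"dr": [0, 0, 0], "linear": [0, 0, 0.047], "gripper": 40},
  {"dr": [0, 0, 0], "linear": [0, 0, 0.047], "gripper": 40},
  {"dr": [0, 0, 0], "linear": [0, 0, 0.047], "gripper": 40},
])

```text
time: 13.72
tool_pos: [593.3, -321.9, 69.1]
eef_rot: [0.0, -0.093, 0.996, -0.0]
force: [0.7, 0.0, -1.1]
gripper_width: 0.568
grasp_force: 52.7
```

Request:
move_arm([
  {"dr": [0, 0, 0], "linear": [0, 0, 0.001], "gripper": 40},
  {"dr": [0, 0, 0], "linear": [0, 0, 0.0015], "gripper": 40},
  {"dr": [0, 0, 0], "linear": [0, 0, 0.0015], "gripper": 40},
  {"dr": [0, 0, 0], "linear": [0, 0, 0.0015], "gripper": 40},
])

```text
time: 14.22
tool_pos: [593.2, -321.8, 67.2]
eef_rot: [-0.0, -0.093, 0.996, 0.0]
force: [0.2, 0.2, -2.6]
gripper_width: 0.566
grasp_force: 52.7
```

Request:
move_arm([
  {"dr": [0, 0, 0], "linear": [0, 0, 0.0005], "gripper": 40},
  {"dr": [0, 0, 0], "linear": [0, 0, 0.001], "gripper": 40},
  {"dr": [0, 0, 0], "linear": [0, 0, 0.001], "gripper": 40},
  {"dr": [0, 0, 0], "linear": [0, 0, 0.001], "gripper": 40},
])

```text
time: 14.72
tool_pos: [593.3, -321.9, 67.0]
eef_rot: [0.0, -0.093, 0.996, -0.0]
force: [-3.3, 1.9, 6.2]
gripper_width: 0.565
grasp_force: 53.4
```

Contact. I'll release and retreat upward.

Request:
move_arm([
  {"dr": [0, 0, 0], "linear": [0, 0, 0], "gripper": 70},
  {"dr": [0, 0, 0], "linear": [0, 0, 0], "gripper": 80},
  {"dr": [0, 0, 0], "linear": [0, 0, 0], "gripper": 100},
  {"dr": [0, 0, 0], "linear": [0, 0, 0], "gripper": 100},
  {"dr": [0, 0, 0], "linear": [0, 0, 0], "gripper": 100},
  {"dr": [0, 0, 0], "linear": [0, 0, -0.02], "gripper": 100},
  {"dr": [0, 0, 0], "linear": [0, 0, -0.08], "gripper": 100},
  {"dr": [0, 0, 0], "linear": [0, 0, -0.14], "gripper": 100},
  {"dr": [0, 0, 0], "linear": [0, 0, -0.2], "gripper": 100},
  {"dr": [0, 0, 0], "linear": [0, 0, -0.22], "gripper": 100},
  {"dr": [0, 0, 0], "linear": [0, 0, -0.22], "gripper": 100},
])

```text
time: 16.1
tool_pos: [594.2, -322.4, 289.8]
eef_rot: [0.002, -0.093, 0.996, -0.002]
force: [0.0, 0.1, -0.2]
gripper_width: 1.0
grasp_force: 0.0
```

```bash
python3 go.py 485 231 270 5.3
python3 - <<'E'
from h import *
im,dp=grab('side'); print(topface('side',im,dp,(593,-320),66))
E
```

```text
t 16.1 pos [ 594.2 -322.4  289.8] linear [0.0047, 0.5641, 0.0177] dr [-0.04, 0.05, 1.08] q6 -2.33
wx +1mm -> [-0.983, -0.186, 0.005]
wy +1mm -> [-0.186, 0.983, -0.003]
(array([ 590.4, -323.8]), np.float64(10.8), array([120. ,  49.1]))
```

The pile is flush: thin at (590.4,-323.8), yaw 10.8. Next I locate the knob using the saved pictures.

Run:
```python
from h import *
for n in('top','side'):
    f=np.load(n+'0.npz');im,dp=f['im'],f['dp'];P=cloud(n,dp);hsv=cv2.cvtColor(im,cv2.COLOR_RGB2HSV)
    m=(P[...,2]>78)&(P[...,2]<120)&(P[...,0]>440)&(P[...,0]<515)&(abs(P[...,1]-230)<40)&(hsv[...,1]>90)&(hsv[...,2]>110)
    v,u=np.nonzero(m); Q=P[m]; print(n,len(Q),'hsv',np.median(hsv[m],0))
    b=Q[:,0]<497
    for r in np.unique(v): k=v==r; print(r,u[k].min(),u[k].max(),Q[k].mean(0).round(1),end=' | ')
    print()
    W=ray(n,np.c_[u,v],107 if n=='top' else 103)
    if n=='top':
        for lo in range(460,515,6):
            k=(W[:,0]>=lo)&(W[:,0]<lo+6)
            if k.any(): print(lo,k.sum(),W[k,1].min().round(1),W[k,1].max().round(1),W[k,1].mean().round(1))
```

```text
top 115 hsv [ 18. 132. 178.]
199 198 201 [513.7 233.5  99.9] | 200 198 201 [510.6 233.4 100.4] | 201 198 201 [507.8 233.4  99.6] | 202 198 201 [504.7 233.1 100.7] | 203 198 201 [501.7 233.  100.7] | 204 198 202 [499.1 232.1  96.7] | 205 198 202 [496.  231.7  98.6] | 206 198 204 [493.2 229.   96.3] | 207 196 205 [489.8 229.8 101.3] | 208 196 205 [486.5 229.  104.4] | 209 195 205 [483.5 230.3 105.3] | 210 195 205 [480.5 230.1 105.5] | 211 196 205 [477.6 228.5 106. ] | 212 196 204 [474.6 229.8 106.4] | 213 196 205 [471.8 228.7 103.8] | 214 196 203 [469.3 232.5  98.4] | 
466 18 214.9 241.4 229.4
472 19 215.1 241.6 229.0
478 22 215.1 244.8 229.9
484 19 215.3 242.0 228.7
490 12 218.4 236.2 228.5
496 9 224.5 236.4 231.1
502 8 227.6 236.6 232.1
508 8 227.8 236.8 232.3
side 69 hsv [ 18. 129. 147.]
161 224 233 [502.3 239.6 101.2] | 162 222 233 [490.8 237.4 101.7] | 163 222 234 [490.3 231.8 100.5] | 164 221 233 [484.3 227.8 100.3] | 165 221 230 [477.1 226.2  99.1] | 166 222 229 [475.6 223.1  97. ] | 167 223 229 [477.5 220.3  93.4] | 168 224 228 [475.  218.3  90.9] |
```

The knob barrel covers top rows 206–214 and columns 195–205, so its centre is about (479,229,95). I'll move above it, higher than the bars.

```bash
python3 go.py 479 229 275 5.3
```

```text
t 16.15 pos [ 593.3 -321.9  286.7] linear [0.0101, 0.5625, 0.0113] dr [-0.01, 0.01, 1.08] q6 -2.33
wx +1mm -> [-0.983, -0.185, 0.001]
wy +1mm -> [-0.185, 0.983, -0.0]
```

Request:
move_arm([
  {"dr": [0, 0, 1.08], "linear": [0.01, 0.5625, 0.01], "gripper": 100},
  {"dr": [0, 0, 1.08], "linear": [0.01, 0.5625, 0.01], "gripper": 100},
  {"dr": [0, 0, 1.08], "linear": [0.01, 0.5625, 0.01], "gripper": 100},
  {"dr": [0, 0, 1.08], "linear": [0.01, 0.5625, 0.01], "gripper": 100},
  {"dr": [0, 0, 1.08], "linear": [0.01, 0.5625, 0.01], "gripper": 100},
  {"dr": [0, 0, 1.08], "linear": [0.01, 0.5625, 0.01], "gripper": 100},
  {"dr": [0, 0, 1.08], "linear": [0.01, 0.5625, 0.01], "gripper": 100},
  {"dr": [0, 0, 1.08], "linear": [0.01, 0.5625, 0.01], "gripper": 100},
  {"dr": [0, 0, 1.08], "linear": [0.01, 0.5625, 0.01], "gripper": 100},
  {"dr": [0, 0, 1.08], "linear": [0.01, 0.5625, 0.01], "gripper": 100},
  {"dr": [0, 0, 1.08], "linear": [0.01, 0.5625, 0.01], "gripper": 100},
  {"dr": [0, 0, 1.08], "linear": [0.01, 0.5625, 0.01], "gripper": 100},
  {"dr": [0, 0, 1.08], "linear": [0.01, 0.5625, 0.01], "gripper": 100},
])

```text
time: 17.77
tool_pos: [479.4, 227.8, 276.0]
eef_rot: [-0.0, -0.045, 0.999, -0.0]
force: [0.7, 0.0, -0.7]
gripper_width: 0.999
grasp_force: 0.0
```

```bash
python3 go.py 479 229 90 5.3
python3 - <<'E'
from h import *
im,dp=grab('side'); print(topface('side',im,dp,(593,-320),66))
im,dp=grab('top'); print(topface('top',im,dp,(593,-320),66))
E
```

```text
t 17.775 pos [479.4 227.8 276. ] linear [0.0002, 0.0013, 0.186] dr [-0.0, -0.01, -0.03] q6 -1.31
wx +1mm -> [-0.996, -0.09, -0.0]
wy +1mm -> [-0.09, 0.996, -0.0]
(array([ 590.8, -323.4]), np.float64(10.4), array([119.2,  49.1]))
(array([ 594.6, -320.4]), np.float64(10.1), array([118.1,  51.1]))
```

Request:
move_arm([
  {"dr": [0, 0, 0], "linear": [0, 0.0005, 0.05], "gripper": 100},
  {"dr": [0, 0, 0], "linear": [0, 0.0005, 0.1], "gripper": 100},
  {"dr": [0, 0, 0], "linear": [0, 0.0005, 0.14], "gripper": 100},
  {"dr": [0, 0, 0], "linear": [0, 0.0005, 0.17], "gripper": 100},
  {"dr": [0, 0, 0], "linear": [0, 0.0005, 0.185], "gripper": 100},
  {"dr": [0, 0, 0], "linear": [0, 0.0005, 0.185], "gripper": 100},
  {"dr": [0, 0, 0], "linear": [0, 0.0005, 0.185], "gripper": 100},
  {"dr": [0, 0, 0], "linear": [0, 0.0005, 0.185], "gripper": 60},
  {"dr": [0, 0, 0], "linear": [0, 0.0005, 0.185], "gripper": 20},
  {"dr": [0, 0, 0], "linear": [0, 0.0005, 0.185], "gripper": 20},
  {"dr": [0, 0, 0], "linear": [0, 0.0005, 0.185], "gripper": 20},
  {"dr": [0, 0, 0], "linear": [0, 0.0005, 0.185], "gripper": 20},
  {"dr": [0, 0, 0], "linear": [0, 0.0005, 0.185], "gripper": 20},
  {"dr": [0, 0, 0], "linear": [0, 0.0005, 0.185], "gripper": 20},
], force=40)

```text
time: 19.62
tool_pos: [479.1, 230.6, 91.8]
eef_rot: [0.0, -0.047, 0.999, 0.001]
force: [-1.2, 4.7, 1.3]
gripper_width: 0.317
grasp_force: 44.0
```

Request:
move_arm([
  {"dr": [0, 0.458, 0], "linear": [-0.0002, 0, -0.0086], "gripper": 20},
  {"dr": [0, 0.917, 0], "linear": [-0.0007, 0, -0.0172], "gripper": 20},
  {"dr": [0, 1.375, 0], "linear": [-0.0015, 0, -0.0257], "gripper": 20},
  {"dr": [0, 1.834, 0], "linear": [-0.0028, 0, -0.0343], "gripper": 20},
  {"dr": [0, 2.292, 0], "linear": [-0.0043, 0, -0.0427], "gripper": 20},
  {"dr": [0, 2.75, 0], "linear": [-0.0062, 0, -0.0511], "gripper": 20},
  {"dr": [0, 3.209, 0], "linear": [-0.0084, 0, -0.0594], "gripper": 20},
  {"dr": [0, 3.667, 0], "linear": [-0.0109, 0, -0.0676], "gripper": 20},
  {"dr": [0, 3.667, 0], "linear": [-0.0109, 0, -0.0676], "gripper": 20},
  {"dr": [0, 3.667, 0], "linear": [-0.0109, 0, -0.0676], "gripper": 20},
])

```text
time: 20.88
tool_pos: [488.5, 231.6, 158.4]
eef_rot: [-0.161, -0.046, 0.986, -0.007]
force: [-6.4, 6.1, -0.0]
gripper_width: 0.317
grasp_force: 43.5
```

Request:
move_arm([
  {"dr": [0, 0.458, 0], "linear": [-0.0002, 0, -0.0086], "gripper": 20},
  {"dr": [0, 0.917, 0], "linear": [-0.0007, 0, -0.0172], "gripper": 20},
  {"dr": [0, 1.375, 0], "linear": [-0.0015, 0, -0.0257], "gripper": 20},
  {"dr": [0, 1.834, 0], "linear": [-0.0028, 0, -0.0343], "gripper": 20},
  {"dr": [0, 2.292, 0], "linear": [-0.0043, 0, -0.0427], "gripper": 20},
  {"dr": [0, 2.75, 0], "linear": [-0.0062, 0, -0.0511], "gripper": 20},
  {"dr": [0, 3.209, 0], "linear": [-0.0084, 0, -0.0594], "gripper": 20},
  {"dr": [0, 3.61, 0], "linear": [-0.0106, 0, -0.0666], "gripper": 20},
  {"dr": [0, 3.61, 0], "linear": [-0.0106, 0, -0.0666], "gripper": 20},
  {"dr": [0, 3.61, 0], "linear": [-0.0106, 0, -0.0666], "gripper": 20},
  {"dr": [0, 3.61, 0], "linear": [-0.0106, 0, -0.0666], "gripper": 20},
])

```text
time: 22.25
tool_pos: [518.5, 234.8, 219.7]
eef_rot: [-0.314, -0.045, 0.948, -0.014]
force: [-14.3, 6.7, 6.7]
gripper_width: 0.326
grasp_force: 43.2
```

Run:
```python
from h import *
o=get_obs(); print(o['tool_pos'],o['eef_rot'],o['force'],o['gripper_width'],'theta',2*np.arcsin(abs(o['eef_rot'][0])),np.arcsin((o['tool_pos'][2]-91.8)/215))
im,dp=grab('side');np.savez('side2.npz',im=im,dp=dp)
cv2.imwrite('pics/f.png',cv2.resize(im[110:210,190:310],None,fx=6,fy=6,interpolation=cv2.INTER_CUBIC)[...,::-1])
```

```text
[518.45477874 234.84814947 219.65355091] [-0.31447008 -0.04542091  0.94807567 -0.01407277] [-14.32042456   6.7406183    6.68738263] 0.32627237267608455 theta 0.6397967159492486 0.6368522358926164
```

View pics/f.png

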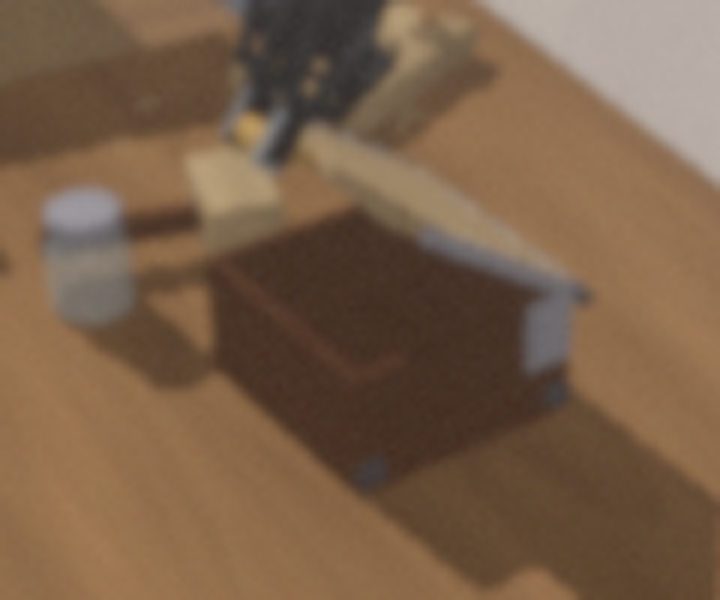

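The lid is held up: its near edge runs from about (358,212) to (585,292), in line with the near bar from (425,237) to (585,295). I'll check the angle with a plane fit.

Run:
```python
from h import *
yaw=np.radians(5.3); X=np.array([np.cos(yaw),np.sin(yaw),0]);Y=np.array([-X[1],X[0],0])
C=np.array([606,242,0])
im2,dp2=grab('top')
for n,im,dp in(('side',)+tuple(np.load('side2.npz')[k] for k in('im','dp')),('top',im2,dp2)):
    P=cloud(n,dp)-C; x=P@X;y=P@Y;z=P[...,2];hsv=cv2.cvtColor(im,cv2.COLOR_RGB2HSV)
    m=(x>-50)&(x<70)&(abs(y)<80)&(z>95)&(z<235)&(abs(z-95-(85-x)*np.tan(.63))<40)&(hsv[...,1]>50)&(hsv[...,2]>110)
    A=np.c_[x[m],y[m],np.ones(m.sum())]; b=z[m]
    for _ in range(4):
        c=np.linalg.lstsq(A,b,rcond=None)[0]; r=abs(A@c-b); k=r<max(6,2*np.median(r)); A,b=A[k],b[k]
    print(n,m.sum(),len(b),'lid angle',np.arctan(-c[0]),c.round(3))
def onplane(n,uv,p,nrm):
    K,d,o,Rm=cam(n); r=cv2.undistortPoints(np.array(uv,float).reshape(-1,1,2),K,d).reshape(-1,2)
    v=np.c_[r,np.ones(len(r))]@Rm.T; return o+v*(((p-o)@nrm)/(v@nrm))[:,None]
s=lambda u,v:(u/6+190,v/6+110)
for nm,a,bb,off in(('bar',s(425,237),s(585,295),-97),('lid edge',s(358,212),s(585,292),-90)):
    q=onplane('side',[a,bb],C+Y*off,Y)-C; q=np.c_[q@X,q[:,2]]; print(nm,q.round(1).tolist(),np.arctan2(q[0,1]-q[1,1],q[1,0]-q[0,0]))
print(topface('top',im2,dp2,(593,-320),66)); o=get_obs();print(o['tool_pos'],o['force'],o['grasp_force'])
```

```text
side 215 210 lid angle 0.6209897186924634 [-7.15000e-01 -7.00000e-03  1.63941e+02]
top 201 199 lid angle 0.6147085923032306 [-7.06000e-01 -5.40000e-02  1.63213e+02]
bar [[-31.1, 179.4], [92.6, 91.5]] 0.6174945795833083
lid edge [[-73.3, 208.0], [98.1, 88.0]] 0.6107107132887407
(array([ 594.6, -320.4]), np.float64(10.5), array([117.1,  50.7]))
[518.46779522 234.8499418  219.65069933] [-14.15871674   6.81325725   7.03799197] 43.21108818054199
```

Request:
move_arm([
  {"dr": [0, 0, 0], "linear": [0, 0, 0], "gripper": 20},
  {"dr": [0, 0, 0], "linear": [0, 0, 0], "gripper": 20},
  {"dr": [0, 0, 0], "linear": [0, 0, 0], "gripper": 20},
  {"dr": [0, 0, 0], "linear": [0, 0, 0], "gripper": 20},
])

```text
time: 22.85
tool_pos: [518.5, 234.9, 219.7]
eef_rot: [-0.314, -0.045, 0.948, -0.014]
force: [-13.5, 6.5, 6.8]
gripper_width: 0.317
grasp_force: 43.2
```

```bash
python3 -c "
from rig import *
o=get_obs();print(o['tool_pos'],o['grasp_force'],o['time'])
print(sign_off())"
```

```text
[518.45772832 234.87038029 219.6809056 ] 43.21299970149994 22.85
the job is handed in; nothing more can be done
None
```

I handed the job in at 22.9 s: the stones are piled thickest, middle, thinnest (centres within about 1 mm in the side view), and the gripper holds the lid at about 0.62 rad, against a measured mark of 0.62–0.64. `sign_off()` gave no verdict.

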